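# Run a probe along an open tile joint

### The job

Draw the joint probe out of its holster (only its steel shaft can be reached), lay it on the blue mat and let go, then take it again by its orange handle. Lower its tip into the open joint between the two white tiles at the end marked with orange tape and draw it slowly (about 3 cm a second) and lightly along the joint to the other end, keeping it in the joint and off the tile faces. Then lay it gently back down flat on the mat, not dropping it, and leave everything else where it is.

Things in the scene. Friction and masses are not known exactly. Their poses are not given: they have to be found in the camera images.
- probe: joint probe, 195 mm, 160 g, flat underside. Origin on the underside where handle meets shaft (near its centre of mass); x to the tip, z up when lying. Orange handle x -95 to 0, 24 mm wide, 22 high; steel shaft x 0 to 57, 12 wide, 12 high; then a 40 mm round taper. At the start it lies with the handle in the holster (at most 12 mm shows) and the shaft out; it slides out freely along holster +x
- probe_tip (a point): centre of the ball (3 mm radius) that ends the probe's tip, at x 97, y 0, z 6 mm in the probe's frame; with the probe pitched tip-down 20 degrees or more, the shaft clears the tile faces when the tip is in the joint
- probe_grip (a point): middle of the orange handle, at x -45, y 0, z 11 mm in the probe's frame
- holster: fixed grey tunnel with white cheeks, 100 mm long (x), 84 wide, 38 high, open only at its mouth on +x, 50 mm from the origin; inside 36 mm wide and 32 high, the bare table its floor; the handle inside cannot be reached. Origin under its centre, on the table; x points out of the mouth
- panel: fixed tiled panel, 160 mm long (x), 156 wide (y); origin under its centre, on the table. Two white tiles, faces at z 20 mm, with a straight open joint between them along x at y = 0: 12 mm wide, 8 mm deep, dark floor, open at both ends (x -80 and +80). A 14 mm strip of orange tape across each tile marks the start end (-x)
- joint_start (a point): start end of the joint (orange tape), on its middle line at the height of the tile faces, at the panel's edge (x -80 mm)
- joint_end (a point): other end of the joint, on its middle line at the height of the tile faces, at the panel's edge (x +80 mm)
- mat: fixed blue mat, 200 mm (x) by 140 mm (y), 3 mm thick; origin under its centre, on the table
- jar: bystander: glass jar with a steel lid, 80 mm diameter, 85 mm high; origin under its centre; leave it alone
- cup: bystander: blue mug, 80 mm diameter, 85 mm high, handle at its +y; origin under its centre; leave it alone
There are look-alikes about, which are no part of the job. Leave any green look-alike of the probe alone. Of the things that look like the panel, take the one that is nearest to the robot's base at the start.

How it is judged:
By the outcome, as a careful person would: the job done as asked, in the order asked, and still so for the second after the job is handed in, with the robot touching nothing.
It also fails if it takes over 72 s, if anything falls off the work surface, if the arm or the gripper's body presses on something with over 40 N, if the wrist force passes 120 N, or if a joint passes its speed limit or range.

### The arm

A 6-joint arm with a two-finger parallel gripper is mounted at the origin on the work surface. World frame = base frame: x ahead of the robot, y to its left, z up, the work surface at z = 0. Lengths are in m, angles in degrees, forces in N, time in s.
With the tool pointing down it reaches from about 0.4 to 0.825 m from the base axis. Payload 7 kg.
Tool frame: the origin (TCP) lies midway between the tips of the shut fingers; the grasp point (between the pads) lies 19 mm behind it; z points along the fingers, y is the line along which they close (so a half turn about z gives the same grasp; the last joint's range is limited). The gripper opens to 88 mm and grips with 3 to 60 N. Pads are 19 mm wide; open, the fingers measure 130 mm over their backs; the gripper's body (78 mm by 193 mm) begins 47 mm behind the grasp point.
Start: joints at [-53.91, 20.546, 0.682, 0, -70.136, -16.507], TCP at [0.226, -0.636, 0.227] pointing down, gripper open.
Joint ranges: [-176.03, 176.03], [-82.01, 121.73], [-58.28, 71.71], [-173.87, 95.51], [-174.79, -0.11], [-173.66, 173.66]. Speed limits (degrees/s): [136.94, 136.94, 172.46, 180, 180, 180].

### API

Orientations are given as a 3x3 rotation matrix whose columns are the frame's x, y, z axes.
In Python, from rig import robot gives the robot as it stands. Calls block until the motion is done:
- robot.goto(position, orientation): joint-space move of the TCP to a pose.
- robot.servo_line(position, ori=None, speed=0.15): straight line of the TCP; ori=None keeps the orientation; speed is the mean speed in m/s.
- robot.movej(angles): joint-space move.
- robot.move_gripper(opening): opening from 0.0 (shut) to 1.0 (fully open); the grip force is fixed at half the most; returns when the fingers have stopped.
- robot.dwell(seconds).
- robot.ik(position, orientation): joint angles nearest the present ones, or None.
- robot.grab_frame(name): name is "scene" or "top" or "wrist"; returns (picture, depth): 420x560x3 uint8, red, green, blue; 420x560 float32, m along the optical axis (not along the pixel's ray), 0 where there is no reading.
- robot.camera_info(name): a dict with "vfov" (degrees; the focal length in pixels is half the picture's height over the tangent of half this angle, whatever the lens; pixels are square), "cx", "cy" (the principal point, pixels), "view" (4x4, takes a point from world to camera coordinates); the wrist camera has in their place "T_tool_cam" (4x4, takes a point from camera to tool coordinates, whose origin is the TCP and whose axes are the flange's). Camera axes: x right, y down, z forward; pixel columns grow to the right and rows downward; lengths in m; the calibration is good to about 2 mm. A picture is of the moment at which its call begins: read the wrist's pose just before it. camera_info takes no time and is no camera call.
A pose or a line that the arm cannot do raises robot.Unreachable and nothing moves.
- robot.job_done(): hands the job in; it is judged then, once.
Readings, each from a call of its own:
- robot.read_t(): time.
- robot.read_qpos(): joint angles.
- robot.read_qvel(): joint speeds.
- robot.read_effort(): joint torques, N m.
- robot.read_position(): TCP position.
- robot.read_tcp_rot(): TCP orientation.
- robot.read_force(): force on the tool from outside, world axes, zero at the start.
- robot.read_ft_torque(): the same for the moment, N m.
- robot.read_grip_width(): opening from 0.0 (shut) to 1.0 (fully open).
- robot.read_finger_force(): force on a finger pad.
Only numpy, scipy, OpenCV 4.12 (cv2) and the standard library are available. Lean on these libraries where they do the work, as an engineer would, in place of code of your own. Each camera call takes 0.05 s, during which the arm holds its last target. There are 200 camera calls.

## Working session

There is one attempt and no reset: what is moved stays moved. The work goes in short steps, each a Python script; the robot and the scene stay as the last script left them, time stands still between calls to the robot, and variables do not carry over. Pictures are saved under pics/ and viewed, at most 10 in all, crops included, and the job is handed in when it is done.

```bash
ls; mkdir -p pics; python3 - <<'E'
from rig import robot
import cv2,numpy as np
for n in ["top","scene"]:
    im,d=robot.grab_frame(n); np.savez(f"{n}0.npz",im=im,d=d)
    cv2.imwrite(f"pics/{n}0.png",cv2.resize(im[:,:,::-1],(784,588)))
    print(n,robot.camera_info(n))
print(robot.camera_info("wrist"),robot.read_t(), robot.read_tcp_rot())
E
```

```text
pics
top {'vfov': 53.4931117301898, 'cx': 275.62223829290633, 'cy': 216.36265110317402, 'view': array([[-0.00237925, -0.99985306, -0.01697665, -0.08584597],
       [-0.98911241,  0.00485102, -0.14708198,  0.60141218],
       [ 0.14714272,  0.01644187, -0.98897861,  0.89397201],
       [ 0.        ,  0.        ,  0.        ,  1.        ]])}
scene {'vfov': 49.747956361086445, 'cx': 285.61414889795776, 'cy': 205.59487891535633, 'view': array([[-0.81977875,  0.57265077,  0.00582288,  0.53006014],
       [ 0.46848419,  0.67643754, -0.56829114, -0.16830253],
       [-0.32937117, -0.46314507, -0.82280695,  1.22387332],
       [ 0.        ,  0.        ,  0.        ,  1.        ]])}
{'vfov': 64.51120550553928, 'cx': 283.36377515571616, 'cy': 212.38641554206728, 'T_tool_cam': array([[-1.17415176e-03, -9.58950053e-01, -2.83572598e-01,
         7.77978662e-02],
       [ 9.99998796e-01, -8.38128515e-04, -1.30628619e-03,
         5.94925834e-04],
       [ 1.01499293e-03, -2.83573790e-01,  9.58949882e-01,
        -1.59350169e-01],
       [ 0.00000000e+00,  0.00000000e+00,  0.00000000e+00,
         1.00000000e+00]])} 0.1 [[-9.42202331e-01 -3.35043848e-01 -6.22495948e-04]
 [-3.35044400e-01  9.42201377e-01  1.34735291e-03]
 [ 1.35094237e-04  1.47804283e-03 -9.99998899e-01]]
```

View pics/top0.png

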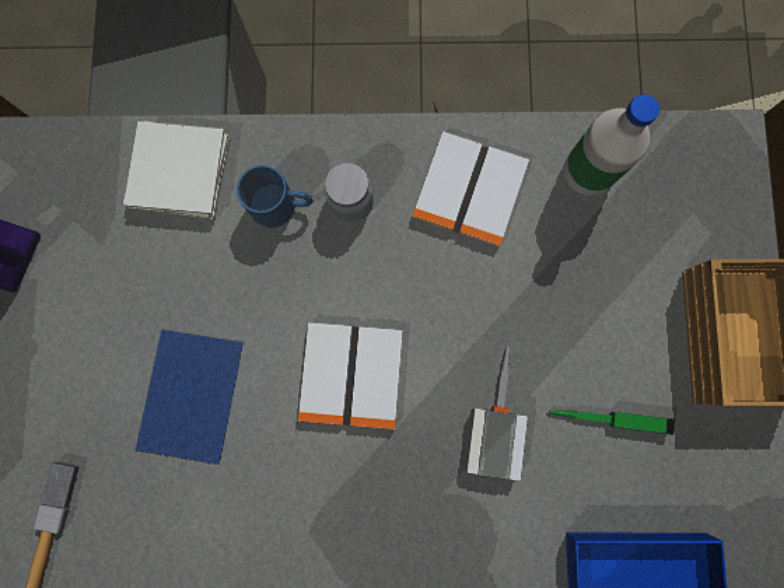

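View pics/scene0.png

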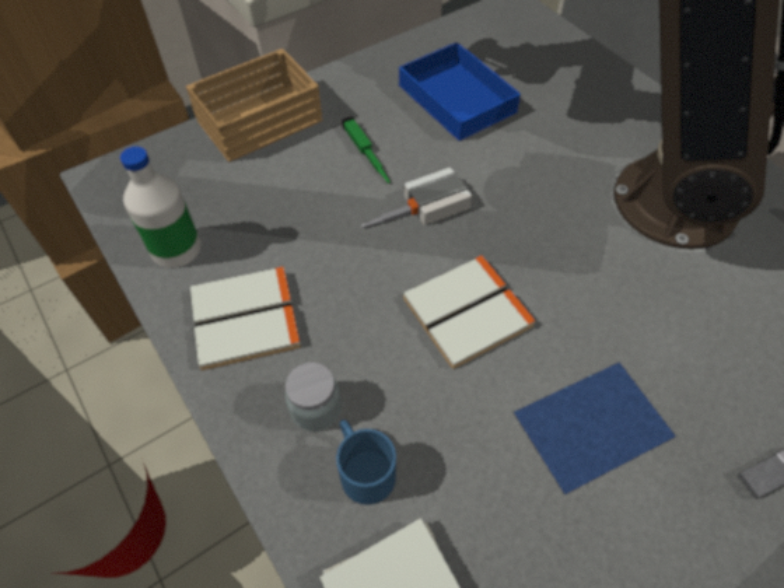

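The top view (784-px scale) shows these items:
- **Probe candidates:** orange-handled probe in the holster (shaft about (503,375), tip (506,347)), and the green look-alike (610,420), which I reject. The hammer or brush at (55,500) is also not the probe.
- **Panel candidates:** near panel (350,376) and far panel (472,188). I choose the near one.
- **Other things:** mat (190,397), mug (265,195), jar (348,188).

In the scene view the holster is at (437,195), the near panel at (469,310) and the mat at (594,427).

```bash
cat > h.py <<'E'
import numpy as np,cv2
from rig import robot
def cam(name):
    c=robot.camera_info(name); f=210/np.tan(np.radians(c["vfov"]/2))
    if "view" in c: T=np.linalg.inv(c["view"])
    else:
        W=np.eye(4); W[:3,:3]=robot.read_tcp_rot(); W[:3,3]=robot.read_position(); T=W@c["T_tool_cam"]
    return f,c["cx"],c["cy"],T
def ray(c,uv):
    f,cx,cy,T=c; uv=np.atleast_2d(uv).astype(float)
    d=np.c_[(uv[:,0]-cx)/f,(uv[:,1]-cy)/f,np.ones(len(uv))]@T[:3,:3].T
    return T[:3,3],d
def plane(c,uv,z):
    o,d=ray(c,uv); return o+d*((z-o[2])/d[:,2])[:,None]
def proj(c,p):
    f,cx,cy,T=c; q=(np.atleast_2d(p)-T[:3,3])@T[:3,:3]; return np.c_[f*q[:,0]/q[:,2]+cx,f*q[:,1]/q[:,2]+cy]
def tri(c1,uv1,c2,uv2):
    A=np.zeros((3,3));b=np.zeros(3)
    for c,uv in((c1,uv1),(c2,uv2)):
        o,d=ray(c,uv); d=d[0]/np.linalg.norm(d[0]); M=np.eye(3)-np.outer(d,d); A+=M;b+=M@o
    return np.linalg.solve(A,b)
def mask(im,k):
    h,s,v=[x.astype(int) for x in cv2.split(cv2.cvtColor(im,cv2.COLOR_RGB2HSV))]
    return {"blue":(h>105)&(h<125)&(s>100),"orange":((h<14)|(h>174))&(s>170)&(v>100),
            "white":(s<35)&(v>165)}[k].astype(np.uint8)
def comps(m,amin):
    n,l,st,ce=cv2.connectedComponentsWithStats(m)
    return [(l==i,st[i],ce[i]) for i in range(1,n) if st[i][4]>=amin]
E
python3 - <<'E'
from h import *
np.set_printoptions(precision=4,suppress=True)
for n in ("top","scene"):
    im=np.load(n+"0.npz")["im"]; c=cam(n)
    for k,z in (("blue",.003),("orange",.02),("white",.02)):
        for m,st,ce in comps(mask(im,k),25):
            cnt=max(cv2.findContours(m.astype(np.uint8),0,2)[0],key=cv2.contourArea)
            r=cv2.minAreaRect(cnt)
            # rect measured in the world plane
            w=plane(c,cnt[:,0],z)[:,:2]; R=cv2.minAreaRect((w*1000).astype(np.float32))
            print(n,k,st[4],ce.round(1),"world mm",np.round(R[0],1),np.round(R[1],1),round(R[2],1))
E
```

```text
top blue 411 [458.8  78.4] world mm [ 946.7 -537.7] [50.7 61.2] 61.6
top blue 5250 [135.  283.1] world mm [455.  237.5] [139.8 199.3] 80.8
top blue 4397 [460.1 400. ] world mm [ 200.1 -491.6] [ 81.2 245.4] 0.2
top orange 161 [309.3 155.5] world mm [ 749.2 -167.7] [71.5 12.3] 70.5
top orange 171 [343.5 167.1] world mm [ 720.8 -246.9] [71.5 13. ] 70.5
top orange 35 [357.4 292.2] world mm [ 431.9 -270.6] [21.   7.3] 80.5
top orange 193 [228.4 298.4] world mm [418.8  18.8] [71.3 13.6] 85.0
top orange 195 [265.5 301.6] world mm [411.5 -64.4] [70.6 13.5] 85.1
top white 3726 [123.7 119. ] world mm [844.9 277.8] [151.4 151.4] 84.1
top white 1710 [320.1 125.4] world mm [ 824.2 -194.3] [ 70.4 143.7] 70.4
top white 1744 [353.9 136.5] world mm [ 796.  -273.5] [ 70.2 143.5] 70.4
top white 1981 [232.1 263.2] world mm [498.5  11.6] [ 70.8 144.3] 85.0
top white 1998 [268.9 266.4] world mm [491.2 -72.1] [ 70.7 144.3] 85.1
top white 332 [339.8 314.7] world mm [ 383.  -229.9] [16.  99.8] 81.4
top white 333 [370.  319.4] world mm [ 372.9 -296.4] [15.9 99.7] 81.4
scene blue 3621 [327.5  64.2] world mm [ 
[... 420 characters left out ...]
7] world mm [418.5  19.2] [71.  10.4] 85.7
scene orange 125 [207.7 230.9] world mm [ 747.8 -167.5] [71.4 10.5] 70.4
scene white 144 [306.  126.7] world mm [ 366.7 -304.2] [15.1 98.9] 81.1
scene white 320 [ 97.6 142.2] world mm [ 851.4 -575.3] [89.4 43. ] 79.2
scene white 140 [317.8 143.7] world mm [ 376.8 -236.9] [13.2 98.6] 81.6
scene white 1478 [320.9 207.7] world mm [493.6 -70.3] [ 71.1 143.2] 85.0
scene white 1505 [167.2 210. ] world mm [ 797.  -272.2] [ 70.8 142.9] 70.4
scene white 1644 [340.8 234.1] world mm [500.8  13.6] [ 69.3 143.4] 85.0
scene white 1697 [171.8 239.8] world mm [ 825.2 -192.9] [ 70.3 142.9] 70.3
scene white 2753 [281.8 402.6] world mm [836.2 244.1] [ 97.2 150.9] 83.3
```

```bash
cat >> h.py <<'E'
def rot(yaw,pitch=0,flip=False):
    """tool rotation holding a probe at yaw (deg), tip-down pitch; flip: tool x = -probe x"""
    a,p=np.radians([yaw,pitch]); 
    x=np.array([np.cos(a)*np.cos(p),np.sin(a)*np.cos(p),-np.sin(p)]); y=np.array([-np.sin(a),np.cos(a),0]); z=np.cross(x,y)
    s=-1 if flip else 1
    return np.c_[s*x,-s*y,-z]
E
python3 - <<'E'
from h import *
np.set_printoptions(precision=1,suppress=True)
def q(n,p,*a):
    r=robot.ik(p,rot(*a)); print(n,a,None if r is None else np.array(r))
for f in (False,True):
    q("shaft",[.45,-.27,.005],-8.6,0,f); q("look",[.47,-.27,.2],-8.6,0,f)
    for y in (-9,20,-35,171,145,200): q("mat",[.455,.238,.008],y,0,f)
    for th in (25,30):
        u=np.array([np.cos(np.radians(175)),np.sin(np.radians(175))])
        for s in (-.085,.085):
            tip=np.array([.4879,-.0292])-u*s
            g=tip-u*.142*np.cos(np.radians(th))
            q("draw",[*g,.015+.142*np.sin(np.radians(th))],175,th,f)
robot.goto([.47,-.272,.2],rot(-8.6,0,True))
im,d=robot.grab_frame("wrist"); c=cam("wrist"); np.savez("w1.npz",im=im,d=d,T=c[3])
robot.servo_line([.44,-.275,.17],speed=.15)
im2,d=robot.grab_frame("wrist"); c=cam("wrist"); np.savez("w2.npz",im=im2,d=d,T=c[3])
cv2.imwrite("pics/w12.png",cv2.resize(np.hstack([im,im2])[:,:,::-1],None,fx=.714,fy=.714,interpolation=3)); print(robot.read_t())
E
```

```text
shaft (-8.6, 0, False) [ -9.5  21.2 -33.1   0.  -35.7  90.9]
look (-8.6, 0, False) [ -9.2   9.2 -18.4   0.  -62.4  90.6]
mat (-9, 0, False) [ 49.5  20.2 -34.4   0.  -35.5  31.5]
mat (20, 0, False) [ 49.5  20.2 -34.4   0.  -35.5  60.5]
mat (-35, 0, False) [ 49.5  20.2 -34.4   0.  -35.5   5.5]
mat (171, 0, False) [  49.5   20.2  -34.4   -0.   -35.5 -148.5]
mat (145, 0, False) None
mat (200, 0, False) [  49.5   20.2  -34.4   -0.   -35.5 -119.5]
draw (175, 25, False) None
draw (175, 25, False) None
draw (175, 30, False) None
draw (175, 30, False) None
shaft (-8.6, 0, True) [ -9.5  21.2 -33.1   0.  -35.7 -89.1]
look (-8.6, 0, True) [ -9.2   9.2 -18.4   0.  -62.4 -89.4]
mat (-9, 0, True) [  49.5   20.2  -34.4   -0.   -35.5 -148.5]
mat (20, 0, True) [  49.5   20.2  -34.4   -0.   -35.5 -119.5]
mat (-35, 0, True) None
mat (171, 0, True) [ 49.5  20.2 -34.4   0.  -35.5  31.5]
mat (145, 0, True) [ 49.5  20.2 -34.4   0.  -35.5   5.5]
mat (200, 0, True) [ 49.5  20.2 -34.4   0.  -35.5  60.5]
draw (175, 25, True) None
draw (175, 25, True) None
draw (175, 30, True) None
draw (175, 30, True) None
2.25
```

View pics/w12.png

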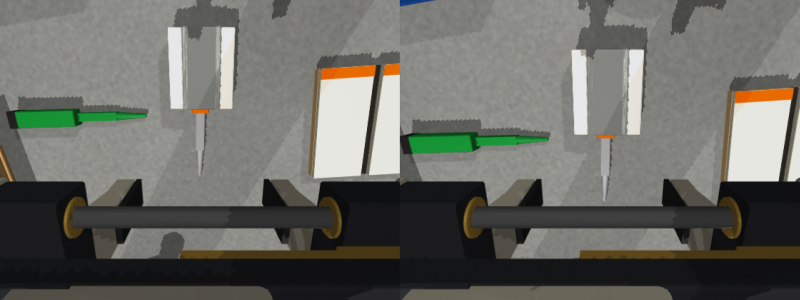

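The wrist views (0.714 scale, image up = towards the base) confirm the choice. The orange handle end is at (200,111) left and (605,136) right, with the steel shaft running to the tip at (200,177) and (605,200). The green look-alike at (115,115) is clearly separate.

```bash
cat >> h.py <<'E'
def cloud(c,d):
    f,cx,cy,T=c; v,u=np.mgrid[:420,:560]; P=np.stack([(u-cx)/f*d,(v-cy)/f*d,d],-1)
    P=P@T[:3,:3].T+T[:3,3]; P[d<=0]=np.nan; return P
def axis2(p):
    """yaw of the principal line of xy points (deg) and their mean"""
    m=p.mean(0); w,V=np.linalg.eigh(np.cov((p-m).T)); a=V[:,1]; return np.degrees(np.arctan2(a[1],a[0])),m
E
python3 - <<'E'
from h import *
np.set_printoptions(precision=4,suppress=True)
f,cx,cy,_=cam("wrist"); oc=[]
for n in ("w1","w2"):
    z=np.load(n+".npz"); c=(f,cx,cy,z["T"]); P=cloud(c,z["d"])
    o=[m for m in comps(mask(z["im"],"orange"),25)]
    for m,st,ce in o: print(n,st,ce,plane(c,ce,.011)[0])
    m=min(o,key=lambda t:abs(plane(c,t[2],.011)[0][1]+.269)+abs(plane(c,t[2],.011)[0][0]-.435)); oc.append((c,m[2])); 
    print("orange cloud median",np.nanmedian(P[m[0]],0), "x range",np.nanmin(P[m[0]],0),np.nanmax(P[m[0]],0))
    tab=np.nanmedian(P[(abs(P[...,0]-.47)<.03)&(abs(P[...,1]+.2)<.02)],0); print("table z",tab[2])
    s=(P[...,2]-tab[2]>.004)&(P[...,2]<.02)&(P[...,0]>.44)&(P[...,0]<.56)&(abs(P[...,1]+.275)<.03)
    s2=s&(P[...,0]<.495); print(s2.sum(),axis2(P[s2][:,:2]),"zmed",np.median(P[s2][:,2]),"xmax",P[s][:,0].max(),P[s][np.argmax(P[s][:,0])])
    w=P[...,2]>.03; h=w&(P[...,0]<.45)&(abs(P[...,1]+.265)<.06)&(P[...,2]<.05)
    R=cv2.minAreaRect((P[h][:,:2]*1000).astype(np.float32)); print("holster",R,np.median(P[h][:,2]))
print("tri orange",tri(*oc[0],*oc[1]))
E
```

```text
w1 [450  95  26  17 298] [460.4128 102.4698] [ 0.4087 -0.0857  0.011 ]
orange cloud median [ 0.4081 -0.0912  0.0215] x range [ 0.401  -0.1013  0.0194] [ 0.4154 -0.0768  0.0239]
table z 0.29057528500176033h.py:40: RuntimeWarning: Mean of empty slice.
  m=p.mean(0); w,V=np.linalg.eigh(np.cov((p-m).T)); a=V[:,1]; return np.degrees(np.arctan2(a[1],a[0])),m
  ret = um.true_divide(
  avg = a.mean(axis, **keepdims_kw)
h.py:40: RuntimeWarning: Degrees of freedom <= 0 for slice
  m=p.mean(0); w,V=np.linalg.eigh(np.cov((p-m).T)); a=V[:,1]; return np.degrees(np.arctan2(a[1],a[0])),m
  c *= np.true_divide(1, fact)
  c *= np.true_divide(1, fact)
  return _methods._mean(a, axis=axis, dtype=dtype,
  ret = ret.dtype.type(ret / rcount)
Traceback (most recent call last):
ValueError: zero-size array to reduction operation maximum which has no identity
```

```bash
sed -i 's/(h<14)|(h>174))&(s>170)/(h<20)|(h>174))\&(s>170)/' h.py; python3 - <<'E'
from h import *
np.set_printoptions(precision=4,suppress=True)
f,cx,cy,_=cam("wrist"); oc=[]
for n in ("w1","w2"):
    z=np.load(n+".npz"); c=(f,cx,cy,z["T"]); P=cloud(c,z["d"])
    o=comps(mask(z["im"],"orange"),25)
    for m,st,ce in o: print(n,st,ce,plane(c,ce,.011)[0])
    m=min(o,key=lambda t:np.linalg.norm(plane(c,t[2],.011)[0][:2]-[.435,-.269])); oc.append((c,m[2]))
    print("orange cloud",np.nanmedian(P[m[0]],0),np.nanmin(P[m[0]],0),np.nanmax(P[m[0]],0))
    ok=np.isfinite(P[...,2]); print("table z",np.median(P[(abs(P[...,0]-.43)<.02)&(abs(P[...,1]+.2)<.02)&ok][:,2]))
    s=(P[...,2]>.006)&(P[...,2]<.02)&(P[...,0]>.44)&(P[...,0]<.56)&(abs(P[...,1]+.275)<.03)
    s2=s&(P[...,0]<.495); print(s.sum(),s2.sum())
    if s2.sum()>20: print(axis2(P[s2][:,:2]),"zmed",np.median(P[s2][:,2]),P[s][np.argmax(P[s][:,0])])
    h=(P[...,2]>.03)&(P[...,0]<.45)&(abs(P[...,1]+.265)<.06)&(P[...,2]<.05)
    print("holster",cv2.minAreaRect((P[h][:,:2]*1000).astype(np.float32)),np.median(P[h][:,2]))
print("tri orange",tri(*oc[0],*oc[1]))
E
```

```text
w1 [ 450   91   77   21 1101] [487.7239 101.0663] [ 0.4115 -0.0589  0.011 ]
w1 [537  90  23  16 315] [548.6667  97.2286] [0.4169 0.0006 0.011 ]
w1 [269 153  23   6 136] [280.1618 155.4706] [ 0.4333 -0.2709  0.011 ]
orange cloud [ 0.4318 -0.2705  0.0231] [ 0.4278 -0.2818  0.0212] [ 0.4361 -0.2594  0.0251]
table z 0.2854764337462463
805 566
(np.float64(170.2544239898523), array([ 0.4665, -0.2761])) zmed 0.013157994131060669 [ 0.5334 -0.2867  0.0076]
holster ((378.13702392578125, -260.4865417480469), (84.13419342041016, 99.78553771972656), 81.3214111328125) 0.03847153675212192
w2 [ 469  123   83   21 1227] [510.0261 133.564 ] [ 0.4133 -0.0578  0.011 ]
w2 [276 189  25   5 102] [288.5098 190.6373] [ 0.4361 -0.2703  0.011 ]
orange cloud [ 0.4331 -0.2697  0.0239] [ 0.4268 -0.2818  0.0214] [ 0.4372 -0.2593  0.04  ]
table z 0.2609773798232137
888 624
(np.float64(170.350309988516), array([ 0.4662, -0.2758])) zmed 0.013793985343170279 [ 0.5339 -0.2864  0.0101]
holster ((379.3222961425781, -260.47454833984375), (84.29151916503906, 100.48995971679688), 81.22321319580078) 0.038862877872901214
tri orange [ 0.4303 -0.27    0.0368]
```

```bash
python3 - <<'E'
from h import *
np.set_printoptions(precision=3,suppress=True)
R=rot(-9.7,0,True)
robot.move_gripper(.4)
robot.goto([.4522,-.2726,.06],R)
robot.servo_line([.4522,-.2726,.004],speed=.06)
print("down",robot.read_position(),robot.read_force())
robot.move_gripper(0.0); print("grip",robot.read_grip_width()*88,robot.read_finger_force(),robot.read_force())
u=np.array([np.cos(np.radians(-8.7)),np.sin(np.radians(-8.7)),0])
p=np.array([.4522,-.2726,.0045])
for k in (.03,.12):
    robot.servo_line(p+u*k,speed=.08); print(k,robot.read_grip_width()*88,robot.read_force())
robot.servo_line(p+u*.12+[0,0,.12],speed=.12); print(robot.read_force(),robot.read_ft_torque(),robot.read_t())
im,d=robot.grab_frame("scene"); cv2.imwrite("pics/s1.png",im[:,:,::-1])
E
```

```text
down [ 0.452 -0.273  0.004] [ 0.259 -0.612  0.525]
grip 11.661463852947726 29.99003291130066 [-0.665  0.539  2.067]
0.03 11.590960895725491 [ 0.569 -0.366 -1.075]
0.12 11.743225305048965 [ 0.66   0.335 -0.739]
[ 0.57   0.272 -2.722] [-0.061 -0.094  0.002] 8.325
```

View pics/s1.png

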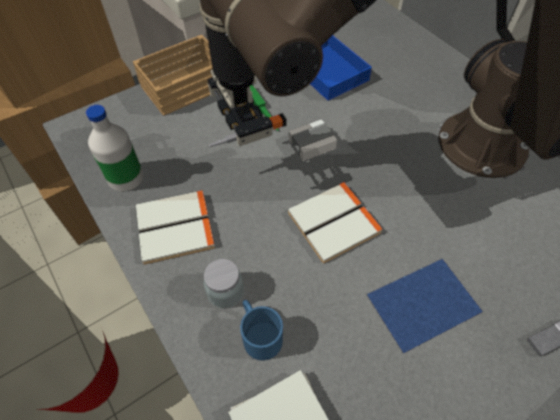

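```bash
python3 - <<'E'
from h import *
np.set_printoptions(precision=3,suppress=True)
R=rot(196,0,True); u=np.array([np.cos(np.radians(196)),np.sin(np.radians(196)),0])
p=np.array([.4555,.238,0])+u*.016
robot.goto(p+[0,0,.15],R); robot.servo_line(p+[0,0,.02],speed=.12); robot.dwell(.3)
f0=robot.read_force()[2]; z=.012; robot.servo_line(p+[0,0,z],speed=.03)
while z>.006:
    z-=.001; robot.servo_line(p+[0,0,z],speed=.02); f=robot.read_force()[2]-f0
    if f>1.2: break
print("contact",z,f,robot.read_t())
robot.move_gripper(.35); print(robot.read_force())
robot.servo_line(p+[0,0,.08],speed=.15)
# look from the tip side with the handle-grasp orientation
Rl=rot(196,0,False); 
for n,k in (("m1",.0),("m2",-.04)):
    robot.goto(p-u*.10+u*k+[0,0,.20],Rl)
    robot.dwell(.2); im,d=robot.grab_frame("wrist"); c=cam("wrist"); np.savez(n+".npz",im=im,d=d,T=c[3])
    cv2.imwrite(f"pics/{n}.png",im[:,:,::-1])
print(robot.read_t())
f_,cx,cy,_=c
for n in ("m1","m2"):
    q=np.load(n+".npz"); c=(f_,cx,cy,q["T"])
    for m,st,ce in comps(mask(q["im"],"orange"),100): 
        P=cloud(c,q["d"])[m]; P=P[(P[:,2]>.01)&(P[:,2]<.04)]
        print(n,st,ce,cv2.minAreaRect((P[:,:2]*1000).astype(np.float32)),axis2(P[:,:2]),np.median(P[:,2]))
E
```

```text
contact 0.006999999999999997 3.283181292114425 13.75
[ 0.518 -0.165 -1.458]
18.325
m1 [ 53   0  46  18 426] [81.829  5.556] ((419.7080078125, 35.793540954589844), (40.005462646484375, 13.291709899902344), 86.79883575439453) (np.float64(96.41052053258913), array([0.421, 0.041])) 0.02196390736433701
m1 [ 272  107   24   84 1986] [283.662 148.105] ((494.2479248046875, 249.2831268310547), (81.4367446899414, 23.081226348876953), 16.515670776367188) (np.float64(-163.57259608785282), array([0.493, 0.249])) 0.02621678384638959
m2 [ 271   62   26   90 2202] [283.713 105.975] ((493.9225158691406, 249.53985595703125), (81.7103271484375, 23.494699478149414), 16.079652786254883) (np.float64(-164.41636671503161), array([0.493, 0.249])) 0.026331868717100915
```

View pics/m1.png

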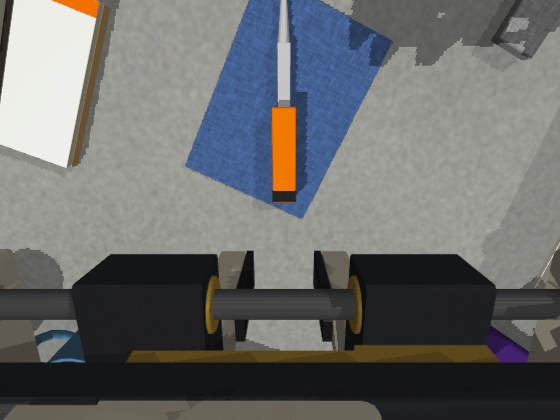

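The wrist view shows the probe lying fully on the mat. The orange handle is at px (284,148), the dark butt at (284,196), the shaft at (284,75), and the tip is off the top edge.

```bash
cat >> h.py <<'E'
TILT=27.; GX=-.040
def probeR(yaw,pitch):
    t=rot(yaw,pitch); return np.c_[t[:,0],-t[:,1],-t[:,2]]
def tcp_for_tip(tip,yaw,pitch,gz=.008):
    return np.asarray(tip)-probeR(yaw,pitch)@(np.array([.097,0,.006])-[GX,0,gz])
PC=np.array([.4879,-.0292]); PU=np.array([np.cos(np.radians(-5)),np.sin(np.radians(-5))]); PV=np.array([-PU[1],PU[0]])
E
python3 - <<'E'
from h import *
np.set_printoptions(precision=4,suppress=True)
R=rot(196.2,-TILT); P=probeR(196.2,0); o=np.array([.4549,.2382,.003])
g=o+P@[GX,0,.008]; a=g-R[:,2]*.07
print(robot.ik(g,R),robot.ik(a,R))
robot.move_gripper(.5); robot.goto(a,R); robot.servo_line(g,speed=.08)
print("down",robot.read_position()-g,robot.read_force())
robot.move_gripper(0); print("grip",robot.read_grip_width()*88,robot.read_finger_force(),robot.read_force())
robot.servo_line(g+[0,0,.15],speed=.15); print(robot.read_grip_width()*88,robot.read_force(),robot.read_t())
tip=np.r_[PC-PU*.073,.055]
t=tcp_for_tip(tip,175,TILT); print(t); robot.goto(t+[0,0,.05],rot(175,0)); robot.servo_line(t,speed=.1); robot.dwell(.3)
im,d=robot.grab_frame("wrist"); c=cam("wrist"); np.savez("d1.npz",im=im,d=d,T=c[3]); cv2.imwrite("pics/d1.png",im[:,:,::-1])
for n in("top","scene"):
    i2,d2=robot.grab_frame(n); np.savez(f"d1{n}.npz",im=i2,d=d2); cv2.imwrite(f"pics/d1{n}.png",i2[:,:,::-1])
print("pred tip px",proj(c,tip),robot.read_t())
E
```

```text
[  39.4353   37.6065   -2.7941  -10.6886  -74.9418 -108.1263] [  38.4819   36.1115    3.9983   -9.9823  -83.2327 -108.869 ]
down [0.0005 0.0002 0.0003] [ 0.4554 -1.2221 -0.0695]
grip 23.92896550089309 30.000084042549133 [-0.0785 -0.2834  1.2381]
24.21426244492807 [-0.3799  0.455  -1.9986] 22.0833
[ 0.5359 -0.0334  0.119 ]
pred tip px [[283.3688  39.2109]] 24.2917
```

View pics/d1.png

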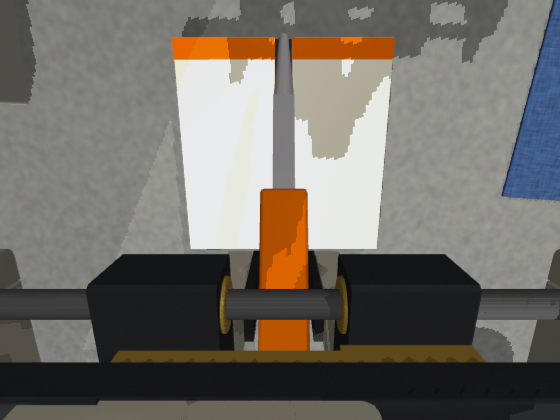

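The probe is held by its handle. The tip is at px (284,36), above the tape end of the joint, which sits midway between tile outer edges at x ≈ 172 and 395 in row 48. Next I measure the lateral offset in the same image.

```bash
python3 - <<'E'
from h import *
np.set_printoptions(precision=4,suppress=True)
q=np.load("d1.npz"); im=q["im"]; f,cx,cy,_=cam("wrist"); c=(f,cx,cy,q["T"]); P=cloud(c,q["d"])
# panel region: cloud heights near tile face
v=np.arange(420)[:,None]
pan=(abs(P[...,2]-.02)<.007)&(abs(P[...,0]-PC[0])<.12)&(abs(P[...,1]-PC[1])<.1)
L=[];
for r in list(range(42,56,2))+list(range(66,240,8)):
    x=np.flatnonzero(pan[r]); L.append((r,x.min(),x.max()))
L=np.array(L,float); print(L[[0,3,6,12,20,-1]])
l=plane(c,L[:,[1,0]],.02)[:,:2]; rr=plane(c,L[:,[2,0]],.02)[:,:2]; mid=(l+rr)/2
print("width",np.linalg.norm(l-rr,axis=1)[[0,6,-1]]); a,m=axis2(mid); print("panel line yaw",a,"v offsets of mid wrt PC",((mid-PC)@PV)[[0,3,6,12,20,-1]],"mean",((mid-PC)@PV).mean())
# tape rows extents along PU
pr=(P[pan][:,:2]-PC)@PU; print("u range",np.percentile(pr,[.5,99.5]),"z",np.median(P[pan][:,2]))
# probe: points well above the tile
tip=(P[...,2]>.04)&(v<180)&(abs(np.arange(560)-283)<25)&(P[...,2]<.12)
for r in (36,40,46,60,80,110,140,170):
    x=np.flatnonzero(tip[r]); 
    if len(x): w=P[r][x]; print(r,x.min(),x.max(),"v",((w[:,:2].mean(0)-PC)@PV),"u",((w[:,:2].mean(0)-PC)@PU),w[:,2].max())
print("rows",np.flatnonzero(tip.any(1))[:3], "joint px row 30..", im[28:46:3,270:300].mean(2).astype(int))
for n in("top","scene"):
    print(n,proj(cam(n),np.r_[PC-PU*.073,.055]))
E
```

```text
[[ 42. 172. 394.]
 [ 48. 173. 393.]
 [ 54. 173. 393.]
 [106. 178. 388.]
 [170. 184. 383.]
 [234. 189. 377.]]
width [0.1563 0.1563 0.1555]
panel line yaw 174.95157626343448 v offsets of mid wrt PC [-0.0003 -0.0003 -0.0003 -0.0004 -0.     -0.0005] mean -0.0002848632075368404
u range [-0.0808  0.0769] z 0.02118801079356511
36 279 287 v -0.00021759281275016146 u -0.0739571815333668 0.0602657377852209
40 279 288 v 8.135967114611736e-05 u -0.07160214058860884 0.06077239734373821
46 278 288 v -0.00022154803906974233 u -0.0679455385739248 0.0641778951828123
60 277 290 v 6.880224445663935e-05 u -0.059646449557594364 0.06941950406334452
80 275 292 v -2.5002067002065414e-05 u -0.048197551184007904 0.07634578769014314
110 273 294 v -0.00021229406381184074 u -0.03160968724395061 0.08580898663909009
140 273 294 v 2.4727501452691642e-05 u -0.015823070600872652 0.0941201448461699
170 273 294 v 9.990675068267682e-06 u -0.0005890428150619767 0.10134081295100714
rows [33 34 35] joint px row 30.. [[ 94  93  93  93  92  93  93  94  93  94  94  92  91  90  90  92  93  95
   94  95  96  95  95  94  93  92  92  91  89  89]
 [ 93  93  94  93  93  93  92  92  92  92  93  90  91  91  91  92  93  94
   94  96  97  96  95  94  93  93  92  93  92  91]
 [ 92  93  93  94  94  94  93  91  92  90  92 108 117 121 123 121 115  96
   95  96  98  96  96  95  93  93  94  94  94  94]
 [114 127 127 125 108  96  95  93  90  77  94 108 116 122 123 123 121 110
   95  94  95  95  92  95 108 107 107 107 107 107]
 [117 115 117 118 135  45  33  33  45  81  99 110 117 124 123 122 121 113
   98  33  33  49  93  85  85  85  86  86  86  86]
 [ 85  90 115 116  94  45  34  36  54  85 103 111 119 123 123 124 122 115
  104  39  33  50  94  85  86  86  86  86  86  86]]
top [[245.5683 300.8567]]
scene [[361.7679 196.7711]]
```

```bash
python3 - <<'E'
from h import *
np.set_printoptions(precision=3,suppress=True)
def T(u,z): return tcp_for_tip(np.r_[PC+PU*u-PV*.0002,z],175,TILT)
robot.servo_line(T(-.073,.026),speed=.06); robot.servo_line(T(-.073,.018),speed=.02); robot.dwell(.2)
f0=robot.read_force(); z=.018
while z>.0125:
    z-=.0005; robot.servo_line(T(-.073,z),speed=.02); robot.dwell(.08); f=robot.read_force()-f0
    if f[2]>.7: break
print("contact tip z",z,f,robot.read_t())
z+=.0003; robot.servo_line(T(-.073,z),speed=.02); robot.dwell(.1); print(robot.read_force()-f0)
t=robot.read_t(); robot.servo_line(T(.0765,z),speed=.03); print("dragged",robot.read_t()-t,robot.read_force()-f0,robot.read_grip_width()*88)
im,d=robot.grab_frame("wrist"); c=cam("wrist"); np.savez("e1.npz",im=im,d=d,T=c[3]); cv2.imwrite("pics/e1.png",im[:,:,::-1])
robot.dwell(.2); robot.servo_line(T(.0765,.06),speed=.06); print(robot.read_t(),robot.read_force())
E
```

```text
contact tip z 0.014499999999999996 [ 0.157 -0.505  1.479] 28.0083
[ 0.528 -0.659  0.84 ]
dragged 5.133400000000002 [-0.406 -1.444  0.148] 23.429314851808403
34.6417 [-0.258 -0.885 -1.568]
```

View pics/e1.png

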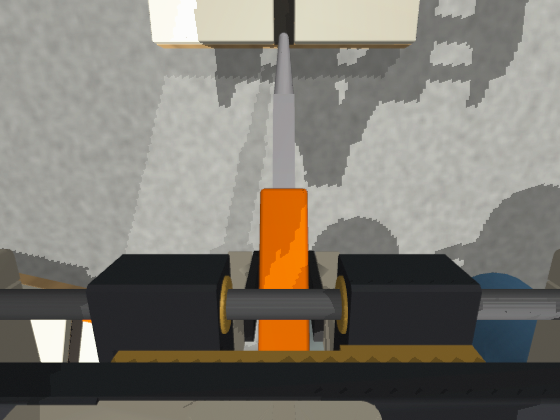

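The tip is still in the joint at the far end (px (284,36)), and the probe hasn't shifted in the grip. Now I lay it back on the mat.

```bash
python3 - <<'E'
from h import *
np.set_printoptions(precision=3,suppress=True)
R=rot(196.2,-TILT); P=probeR(196.2,0); g=np.array([.4549,.2382,.003])+P@[GX,0,.008]
p=robot.read_position(); robot.servo_line(p+[0,0,.1],speed=.2)
robot.servo_line([.53,-.03,.24],speed=.2)
robot.goto(g+[0,0,.12],R); robot.servo_line(g+[0,0,.02],speed=.12); robot.servo_line(g+[0,0,.006],speed=.04); robot.dwell(.3)
f0=robot.read_force()[2]; z=.006
while z>-.0015:
    z-=.0005; robot.servo_line(g+[0,0,z],speed=.02); robot.dwell(.06); f=robot.read_force()[2]-f0
    if f>1.3: break
print("contact",z,f,robot.read_t())
robot.move_gripper(.3); robot.dwell(.2); robot.move_gripper(.5); robot.servo_line(g+[0,0,z]-R[:,2]*.09,speed=.12)
q=np.array([.4555,.238,0])+P[:,0]*-.085; robot.goto(q+[0,0,.22],rot(196,0)); robot.dwell(.2)
im,d=robot.grab_frame("wrist"); c=cam("wrist"); cv2.imwrite("pics/f1.png",im[:,:,::-1])
C=cloud(c,d)
for m,st,ce in comps(mask(im,"orange"),300):
    w=C[m]; print(st,cv2.minAreaRect((w[:,:2]*1000).astype(np.float32)),np.percentile(w[:,2],[5,50,95]))
    r=(w[:,:2]-[.4549,.2382])@P[:2,0]; print(np.polyfit(r,w[:,2],1))
print(robot.read_force(),robot.read_t())
E
```

```text
contact 0.0055 1.403909786001151 39.4833
[ 51   0  59  23 635] ((418.7108459472656, 28.554052352905273), (53.36701583862305, 13.594808578491211), 85.22966003417969) [nan nan nan]
 ** On entry to DLASCL parameter number  4 had an illegal value
 ** On entry to DLASCL parameter number  4 had an illegal value
 ** On entry to DLASCL parameter number  4 had an illegal value
 ** On entry to DLASCL parameter number  4 had an illegal value
 ** On entry to DLASCL parameter number  5 had an illegal value
 ** On entry to DLASCL parameter number  4 had an illegal valueTraceback (most recent call last):
  File "<stdin>", line 18, in <module>
    c, resids, rank, s = lstsq(lhs, rhs, rcond)
                         ~~~~~^^^^^^^^^^^^^^^^^
    x, resids, rank, s = _umath_linalg.lstsq(a, b, rcond,
                         ~~~~~~~~~~~~~~~~~~~^^^^^^^^^^^^^
                                             signature=signature)
                                             ^^^^^^^^^^^^^^^^^^^^
    raise LinAlgError("SVD did not converge in Linear Least Squares")
numpy.linalg.LinAlgError: SVD did not converge in Linear Least Squares
```

View pics/f1.png

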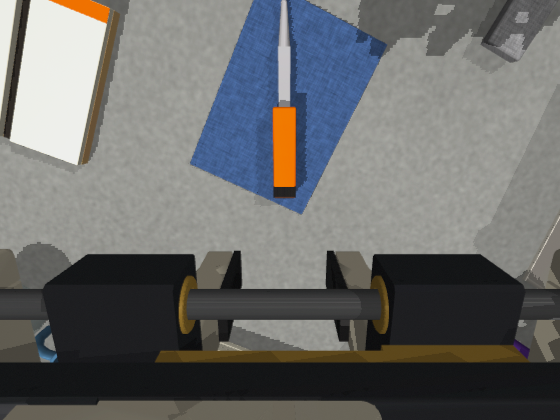

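The probe lies on the mat: handle (284,150), butt (284,190). But the contact reading triggered about 5 mm higher than expected, so it may have been let go slightly high. There is time to take it again and set it down at the known height.

```bash
python3 - <<'E'
from h import *
np.set_printoptions(precision=4,suppress=True)
im,d=robot.grab_frame("wrist"); c=cam("wrist"); C=cloud(c,d)
m,st,ce=[k for k in comps(mask(im,"orange"),300) if abs(k[2][0]-284)<30][0]
w=C[m]; w=w[np.isfinite(w[:,2])]; r=cv2.minAreaRect((w[:,:2]*1000).astype(np.float32)); a,_=axis2(w[:,:2]); 
print(r,a,np.median(w[:,2]))
top=w[w[:,2]>np.median(w[:,2])-.004]; s=(top[:,:2]-[.4549,.2382])@[np.cos(np.radians(196)),np.sin(np.radians(196))]
print("slope",np.polyfit(s,top[:,2],1))
P=probeR(196.2,0); o=np.r_[np.array(r[0])/1000,.003]+P@[.0407,0,0]; print("origin",o)
R=rot(196.2,-TILT); g=o+P@[GX,0,.008]
robot.goto(g-R[:,2]*.07,R); robot.servo_line(g,speed=.08); robot.move_gripper(0); print("grip",robot.read_grip_width()*88,robot.read_position()-g)
z0=robot.read_position(); robot.servo_line(z0+[0,0,.03],speed=.08); robot.dwell(.3)
F=lambda: np.mean([robot.read_force()[2] for _ in range(5) if robot.dwell(.03) is None])
print("hang",robot.read_grip_width()*88,F())
robot.servo_line(z0+[0,0,.005],speed=.05); robot.dwell(.2); f0=F()
for z in (.003,.002,.001,.0005,.0,-.0004):
    robot.servo_line(z0+[0,0,z],speed=.02); f=F()-f0; print(z,f)
    if f>1.5 and z<=.0005: break
robot.move_gripper(.3); robot.dwell(.2); robot.move_gripper(.5); robot.servo_line(robot.read_position()-R[:,2]*.12,speed=.12); robot.dwell(.2)
im,d=robot.grab_frame("top"); cv2.imwrite("pics/g1.png",im[:,:,::-1]); print(robot.read_t())
E
```

```text
((494.255859375, 249.57757568359375), (81.3580093383789, 23.216341018676758), 16.46986961364746) -163.54851731951044 0.026273122641501445
slope [-0.0013  0.0262]
origin [0.4552 0.2382 0.003 ]
grip 23.8850512242265 [0.0002 0.0001 0.0002]
hang 23.460129849997504 nan
0.003 nan
0.002 nan
0.001 nan
0.0005 nan
0.0 nan
-0.0004 nan
51.4583
  return _methods._mean(a, axis=axis, dtype=dtype,
  ret = ret.dtype.type(ret / rcount)
```

View pics/g1.png

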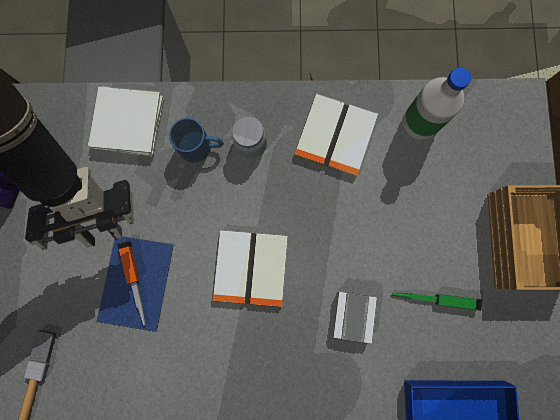

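The top view shows the probe flat on the mat at (130,285). The gripper is clear and everything else is in place.

```bash
python3 - <<'E'
from rig import robot
print(robot.job_done(), robot.read_t())
E
```

```text
the job is handed in; nothing more can be done
the job is handed in; nothing more can be done
```

The job is handed in, in about 52 s: the probe was drawn, laid on the mat, taken by its handle, run along the joint at about 3 cm/s and laid back flat; that first lay-down may have been released about 5 mm high, so I re-took it and set it down at the height it had been gripped at.

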